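# Find the empty bay of the cup keeper and push its lid open

## Task

The white cup keeper has four identical steel swing lids; cups stand under three of them, so those hardly move. Press gently on the lids with the fingertips to find the one that rocks, because its bay is empty, then push that lid wide open (it stays where it is left) and leave it so for refilling, with the other three shut. Only press and push: force no blocked lid, pick nothing up, and leave the things around the keeper where they are.

Things in the scene. Friction and masses are not known exactly. Their poses are not given: they have to be found in the camera images.
- keeper: White plastic box fixed to the table, 110 (its x) x 356 (y) x 116 mm high. Origin: centre of underside; x to its back, y to its left, z up. In its top four openings 90 (x) x 78 (y) mm, 86 mm apart, 96 mm deep, each under a steel swing lid. In three bays, drawn anew each time, a cup on a springy floor ends 2 mm under the lid; the fourth holds only a flat coaster. Over 45 N on it is forcing.
- lid_1 (a joint): Tilt of the lid far left (keeper's +y end), rad: 0 flat (starts within 0.02); positive = front half (keeper's -x, robot's side) down and back half up. Pivoted on its middle line along keeper's y. Over a cup it only gives to about 0.1 to 0.2 (6 to 20 N), springily, never past 0.35; over the empty bay it turns to a stop at 1.1 either way, against 0.05 N m friction (2 N at 25 mm). Balanced, stays where left.
- lid_1_top (a point): Centre of the top face of that lid, a steel plate 88 (x) x 76 (y) x 5 mm, on its pivot line; 115 mm above the table, 1 mm below the keeper's rim; on the keeper at x = 0, y = 129 mm.
- lid_2 (a joint): Tilt of the lid second from left, rad: 0 flat (starts within 0.02); positive = front half (keeper's -x, robot's side) down and back half up. Pivoted on its middle line along keeper's y. Over a cup it only gives to about 0.1 to 0.2 (6 to 20 N), springily, never past 0.35; over the empty bay it turns to a stop at 1.1 either way, against 0.05 N m friction (2 N at 25 mm). Balanced, stays where left.
- lid_2_top (a point): Centre of the top face of that lid, a steel plate 88 (x) x 76 (y) x 5 mm, on its pivot line; 115 mm above the table, 1 mm below the keeper's rim; on the keeper at x = 0, y = 43 mm.
- lid_3 (a joint): Tilt of the lid third from left, rad: 0 flat (starts within 0.02); positive = front half (keeper's -x, robot's side) down and back half up. Pivoted on its middle line along keeper's y. Over a cup it only gives to about 0.1 to 0.2 (6 to 20 N), springily, never past 0.35; over the empty bay it turns to a stop at 1.1 either way, against 0.05 N m friction (2 N at 25 mm). Balanced, stays where left.
- lid_3_top (a point): Centre of the top face of that lid, a steel plate 88 (x) x 76 (y) x 5 mm, on its pivot line; 115 mm above the table, 1 mm below the keeper's rim; on the keeper at x = 0, y = -43 mm.
- lid_4 (a joint): Tilt of the lid far right (-y end), rad: 0 flat (starts within 0.02); positive = front half (keeper's -x, robot's side) down and back half up. Pivoted on its middle line along keeper's y. Over a cup it only gives to about 0.1 to 0.2 (6 to 20 N), springily, never past 0.35; over the empty bay it turns to a stop at 1.1 either way, against 0.05 N m friction (2 N at 25 mm). Balanced, stays where left.
- lid_4_top (a point): Centre of the top face of that lid, a steel plate 88 (x) x 76 (y) x 5 mm, on its pivot line; 115 mm above the table, 1 mm below the keeper's rim; on the keeper at x = 0, y = -129 mm.
- cup_front_b: Clear cup of yellow butterfat, 65 x 75 x 80 mm, beside the keeper's right end. Bystander. Origin: centre of underside.
- price_card_0: Folded cardboard price card, 50 x 100 x 55 mm, beside the keeper's left end. Bystander. Origin: centre of underside.
- marker_a: White and green marker pen, 135 mm long, 17 mm thick, lying in front of the keeper. Bystander. Origin: centre of underside.
- tape_roll: Brown tape roll, 96 mm across, 48 mm high, lying flat on the left of the table. Bystander. Origin: centre of underside.
- curd_wheel_2: Pressed curd disc with fluted rim, 112 mm across, 35 mm high, on the right. Bystander. Origin: centre of underside.

How it is judged:
At the end, for the whole second after the job is handed in: The lid over the empty bay stands tipped by more than 0.85 rad (50 degrees) either way and still (under 0.1 rad/s), the other three within 0.25 rad of flat ((((value of joint lid_1 above 0.85 rad or value of joint lid_1 below -0.85 rad) and velocity of joint lid_1 between -0.1 and 0.1 rad/s and value of joint lid_2 between -0.25 and 0.25 rad and value of joint lid_3 between -0.25 and 0.25 rad and value of joint lid_4 between -0.25 and 0.25 rad) or ((value of joint lid_2 above 0.85 rad or value of joint lid_2 below -0.85 rad) and velocity of joint lid_2 between -0.1 and 0.1 rad/s and value of joint lid_1 between -0.25 and 0.25 rad and value of joint lid_3 between -0.25 and 0.25 rad and value of joint lid_4 between -0.25 and 0.25 rad) or ((value of joint lid_3 above 0.85 rad or value of joint lid_3 below -0.85 rad) and velocity of joint lid_3 between -0.1 and 0.1 rad/s and value of joint lid_1 between -0.25 and 0.25 rad and value of joint lid_2 between -0.25 and 0.25 rad and value of joint lid_4 between -0.25 and 0.25 rad) or ((value of joint lid_4 above 0.85 rad or value of joint lid_4 below -0.85 rad) and velocity of joint lid_4 between -0.1 and 0.1 rad/s and value of joint lid_1 between -0.25 and 0.25 rad and value of joint lid_2 between -0.25 and 0.25 rad and value of joint lid_3 between -0.25 and 0.25 rad))); the robot touches nothing.
It fails at once if a blocked lid or the keeper was forced (over 45 N) (contact force between any of the fingers, the arm and keeper above 45 N).
It fails at once if something round the keeper was lifted, carried or pushed (moved more than 20 mm) (distance of any of cup_front_b, price_card_0, marker_a, tape_roll, curd_wheel_2 from where it was at the start of the episode above 0.02 m).
It also fails if it takes over 48 s, if anything falls off the work surface, if the arm or the gripper's body presses on something with over 40 N, if the wrist force passes 120 N, or if a joint passes its speed limit or range.

## Robot

A 7-joint arm with a two-finger parallel gripper is mounted at the origin on a cart in front of the work surface, level with it; the furniture and walls round the work are solid. World frame = base frame: x ahead of the robot, y to its left, z up, the work surface at z = 0. Lengths are in m, angles in rad, forces in N, time in s.
With the tool pointing down it reaches from about 0.425 to 1.025 m from the base axis. Payload 3.6 kg.
Tool frame: the origin (TCP) lies at the very end of the fingers, on their centre line; the grasp point (between the pads) lies manip.grip_depth behind it (manip.grip_depth is the distance from the TCP to the grasp point, in m); x points along the fingers, y is the direction in which the jaws open and shut, and the axes are right-handed (so a half turn about x gives the same grasp; the last joint's range is limited). The gripper opens to 85 mm and grips with 20 to 120 N. Pads are 22 mm wide; open, the fingers measure 114 mm over their backs; the gripper's body (76 mm by 85 mm) begins 54 mm behind the grasp point. The pads swing forward as they close: fully open they stand 13 mm farther back than shut.
Start: joints at [-0.093, 0.591, 0.048, 1.609, -0.033, 0.943, -0.034], TCP at [0.725, 0, 0.231] pointing down, gripper open.
Joint ranges: [-2.69, 2.69], [-0.47, 2.24], [-1.27, 1.36], [0.19, 2.51], [-1.53, 4.68], [0.08, 2.07], [-3.09, 3.09]. Speed limits (rad/s): [2.57, 2.57, 3.14, 3.14, 3.14, 3.14, 3.14].

## Interface

Orientations are given as a 3x3 rotation matrix whose columns are the frame's x, y, z axes.
In Python, from rig import manip, vision, spotter gives the robot as it stands.
- The arm moves only by the tool jog_arm, never from a script. Its argument "rows" is a list of rows, each an object with "translation": the shift along the world's x, y, z normalised to -1 to 1, where 1 is 40 cm, a list of three; "yaw": the turn about the world's z normalised to -1 to 1, where 1 is 180 degrees; "gripper": the closure, from 0 (fully open) to 1 (shut). A call has 1 to 20 rows; each row shifts and turns the commanded pose from where the row before left it; what a row does not reach is not made up. A row lasts 1/8 s, in which the tool goes at most 62.5 mm and 10.7 degrees, less where a joint would pass 70% of its speed; a pose out of reach is approached as far as the arm can. A call with a number of a shift or a turn outside -1 to 1 is refused whole. A call with a gripper value outside its range is refused whole. The fingers move at their own pace and stop on an object; "force" is the grip in N (left out, the last holds). Time passes only in rows, so rows that do not move let the fingers close. It gives the time, the measured TCP pose, the force and the opening at its end, in the units of the state.
- manip.get_obs(): the state, without advancing time (a new reading comes with each control period).
- vision.read_camera(name): name is "scene" or "side" or "wrist"; returns the picture (420x560x3 uint8, red, green, blue); there is no depth.
- vision.get_calibration(name): a dict with "fx", "fy", "cx", "cy" (pixels), "k1" (the pictures are not rectified: a ray, as slopes to the right and down, at radius r is drawn at 1 + k1 r^2 times it, then the intrinsics apply), "xyz" and "orientation" of the camera in the world; the wrist camera has in their place "tool_from_camera" (4x4, takes a point from camera to tool coordinates, whose origin is the TCP and whose axes are the tool frame's). Camera axes: x right, y up, looking along -z (the intrinsics and any distortion apply to the point x, -y, -z); pixel columns grow to the right and rows downward; lengths in m; the calibration is good to about 2 mm. A picture is of the moment at which its call begins: read the wrist's pose just before it. get_calibration takes no time and is no camera call.
- manip.finish_job(): hands the job in, once; it reports no verdict.
Trained networks look in the newest picture that a camera, given by its name, has taken for a name from the list of things; names that differ only in an ending like _2 or _b are one class to them, and where a whole thing is asked for, a point or a joint stands for the part that bears it (a point fixed in the world has none). Each returns a list of dicts, best first, with "score" (0 to 1); they miss things now and then, are a little off and sometimes report something else, mostly with a low value. They report only what shows in the picture. A call takes as long as a camera call.
- spotter.regions_of(label, camera): "pixels" (420x560 bool, what is visible of it).
- spotter.tip_of(label, camera): "position" ([x, y, z] in m, in world coordinates, good to about 4 mm: a listed point, or the origin of a listed thing).
The state is a dict: "time_s": time; "q": joint angles; "joint_velocities": joint speeds; "tau": joint torques, N m; "tcp_pos": TCP position; "ee_rot": TCP orientation; "ft_force": force on the tool from outside, world axes, zero at the start; "torque": the same for the moment, N m; "opening": finger opening in m.
Only numpy, scipy, OpenCV 4.12 (cv2) and the standard library are available. Lean on these libraries where they do the work, as an engineer would, in place of code of your own. Each camera call takes 0.05 s, during which the arm holds its last target. There are 200 camera calls.

## Working session

There is one attempt and no reset: what is moved stays moved. The work goes in short steps, Python scripts to look and compute and a tool call to move; the robot and the scene stay as the last step left them, time stands still between calls to the robot, and variables do not carry over. Pictures are saved under pics/ and viewed, about 8 in all and at most 12, crops included, and the job is handed in when it is done.

Besides the shell and the picture viewer there is one more tool, called after "Call:" as name(argument=value, ...), one argument or row to a line, values as JSON. jog_arm: Moves the arm, as the interface text tells. Scaled input: -1 to 1 covers 40 cm each way for a shift and 180 degrees each way for a turn. Its arguments: {"type":"object","properties":{"rows":{"type":"array","items":{"type":"object","properties":{"translation":{"type":"array","items":{"type":"number","minimum":-1,"maximum":1}},"yaw":{"type":"number","minimum":-1,"maximum":1},"gripper":{"type":"number"}}}},"force":{"type":"number"}},"required":["rows"]}

```bash
mkdir -p pics
python3 - <<'E'
from rig import manip, vision, spotter
import cv2, numpy as np
for c in ["scene","side"]:
    im=vision.read_camera(c); cv2.imwrite(f"pics/{c}0.png",im[:,:,::-1])
    for l in ["keeper","lid_1_top","lid_2_top","lid_3_top","lid_4_top"]+(["cup_front_b","price_card_0","marker_a"] if c=="scene" else []):
        print(c,l,[(round(d["score"],2),np.round(d["position"],3).tolist()) for d in spotter.tip_of(l,c)[:5]])
o=manip.get_obs();print(o["time_s"],o["tcp_pos"],o["ee_rot"],o["ft_force"],manip.grip_depth)
E
```

```text
scene keeper [(0.93, [0.481, -0.007, -0.0])]
scene lid_1_top [(0.76, [0.474, 0.124, 0.115])]
scene lid_2_top [(0.89, [0.476, 0.034, 0.114])]
scene lid_3_top [(0.63, [0.476, -0.048, 0.114]), (0.59, [0.476, 0.127, 0.113])]
scene lid_4_top [(0.71, [0.476, -0.133, 0.118])]
scene cup_front_b [(0.67, [0.477, -0.244, -0.001])]
scene price_card_0 [(0.7, [0.477, 0.242, 0.003])]
scene marker_a [(0.45, [0.388, -0.073, 0.002])]
side keeper [(0.86, [0.478, -0.01, -0.002])]
side lid_1_top [(0.66, [0.478, 0.123, 0.115])]
side lid_2_top [(0.74, [0.474, 0.036, 0.117])]
side lid_3_top [(0.66, [0.48, -0.048, 0.118])]
side lid_4_top [(0.61, [0.475, -0.134, 0.118])]
0.75 [ 7.25039010e-01 -2.46509182e-06  2.31361928e-01] [[ 1.07076041e-04  9.99999993e-01  4.05755984e-05]
 [-3.36088412e-05  4.05791974e-05 -9.99999999e-01]
 [-9.99999994e-01  1.07074677e-04  3.36131860e-05]] [-1.21744348 -0.03232415  0.68381765] 0.0187
```

View pics/scene0.png

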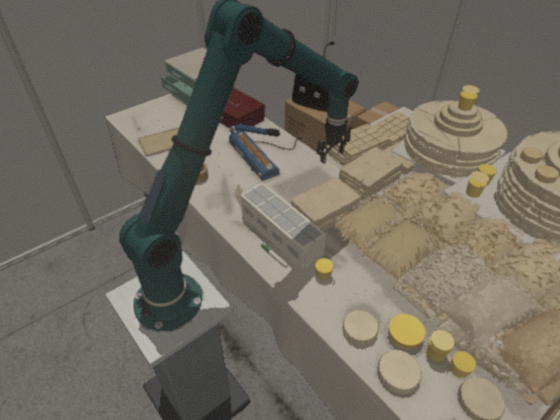

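The four lids line up along world y at x≈0.477, with y≈0.123, 0.036, −0.049 and −0.134. Both cameras agree, the yaw is about 0, and the heights come out right at 0.115. In the picture the keeper is near (283, 222), the marker in front of it at (272, 253) and the yellow cup at its right end at (323, 268). I'll shut the fingers, turn them 90° and go above the back half of lid 2.

Call:
jog_arm(
  rows=[
    {"translation": [-0.0617,0.01,-0.02],"yaw": 0.0556,"gripper": 1},
    {"translation": [-0.0617,0.01,-0.02],"yaw": 0.0556,"gripper": 1},
    {"translation": [-0.0617,0.01,-0.02],"yaw": 0.0556,"gripper": 1},
    {"translation": [-0.0617,0.01,-0.02],"yaw": 0.0556,"gripper": 1},
    {"translation": [-0.0617,0.01,-0.02],"yaw": 0.0556,"gripper": 1},
    {"translation": [-0.0617,0.01,-0.02],"yaw": 0.0556,"gripper": 1},
    {"translation": [-0.0617,0.01,-0.02],"yaw": 0.0556,"gripper": 1},
    {"translation": [-0.0617,0.01,-0.02],"yaw": 0.0556,"gripper": 1},
    {"translation": [-0.0617,0.01,-0.02],"yaw": 0.0556,"gripper": 1},
    {"translation": [0,0,0],"yaw": 0,"gripper": 1},
    {"translation": [0,0,0],"yaw": 0,"gripper": 1},
  ],
)

```text
time_s: 2.12
tcp_pos: [0.5045, 0.0359, 0.1598]
ee_rot: [[0.002, 0.001, 1.0], [0.0, 1.0, -0.001], [-1.0, 0.0, 0.002]]
ft_force: [-0.3, 0.2, 0.6]
opening: -0.0002
```

Run:
```python
from rig import manip, vision
import cv2, numpy as np
o=manip.get_obs();print(o["time_s"],o["tcp_pos"],o["ee_rot"].round(3) if hasattr(o["ee_rot"],'round') else o["ee_rot"],o["ft_force"],o["opening"])
a=vision.read_camera("wrist");b=vision.read_camera("side")
cv2.imwrite("pics/w1.png",cv2.resize(np.hstack([a,b])[:,:,::-1],(800,300)))
```

```text
2.125 [0.50448108 0.03592544 0.15982606] [[ 0.002  0.001  1.   ]
 [ 0.     1.    -0.001]
 [-1.     0.     0.002]] [-0.34470691  0.19127366  0.63355495] -0.00017117243877998495
```

View pics/w1.png

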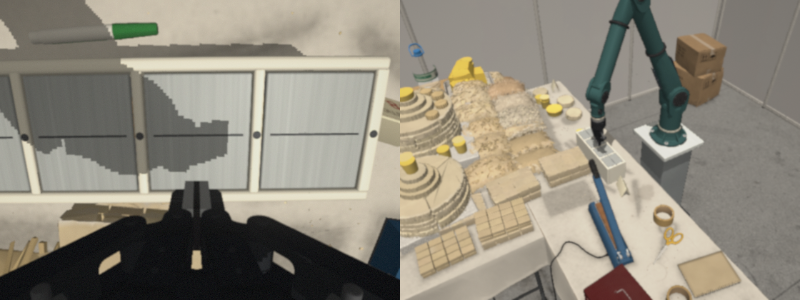

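The wrist picture shows the shut fingers (196, 185) at the back half of lid 2, square to the keeper. Now I'll press gently.

Call:
jog_arm(
  rows=[
    {"translation": [-0.005,0,-0.05],"gripper": 1},
    {"translation": [0,0,-0.05],"gripper": 1},
    {"translation": [0,0,-0.005],"gripper": 1},
    {"translation": [0,0,-0.005],"gripper": 1},
    {"translation": [0,0,-0.005],"gripper": 1},
    {"translation": [0,0,0],"gripper": 1},
  ],
)

```text
invalid input
```

Call:
jog_arm(
  rows=[
    {"translation": [-0.005,0,-0.05],"yaw": 0,"gripper": 1},
    {"translation": [0,0,-0.05],"yaw": 0,"gripper": 1},
    {"translation": [0,0,-0.005],"yaw": 0,"gripper": 1},
    {"translation": [0,0,-0.005],"yaw": 0,"gripper": 1},
    {"translation": [0,0,-0.005],"yaw": 0,"gripper": 1},
    {"translation": [0,0,0],"yaw": 0,"gripper": 1},
  ],
)

```text
time_s: 2.98
tcp_pos: [0.5019, 0.0362, 0.114]
ee_rot: [[0.002, -0.001, 1.0], [0.0, 1.0, 0.001], [-1.0, 0.0, 0.002]]
ft_force: [1.0, 0.3, 0.7]
opening: 0.0001
```

Call:
jog_arm(
  rows=[
    {"translation": [0,0,-0.005],"yaw": 0,"gripper": 1},
    {"translation": [0,0,-0.005],"yaw": 0,"gripper": 1},
    {"translation": [0,0,0],"yaw": 0,"gripper": 1},
  ],
)

```text
time_s: 3.35
tcp_pos: [0.5022, 0.0362, 0.1118]
ee_rot: [[0.003, -0.001, 1.0], [-0.001, 1.0, 0.001], [-1.0, -0.001, 0.003]]
ft_force: [-3.0, -1.5, 20.9]
opening: 0.0
```

Lid 2 is blocked: 21 N after about 2 mm. Next is lid 3.

Call:
jog_arm(
  rows=[
    {"translation": [0,0,0.06],"yaw": 0,"gripper": 1},
    {"translation": [0,-0.106,0],"yaw": 0,"gripper": 1},
    {"translation": [0,-0.106,0],"yaw": 0,"gripper": 1},
    {"translation": [0,0,-0.03],"yaw": 0,"gripper": 1},
    {"translation": [0,0,-0.02],"yaw": 0,"gripper": 1},
    {"translation": [0,0,-0.005],"yaw": 0,"gripper": 1},
    {"translation": [0,0,-0.003],"yaw": 0,"gripper": 1},
    {"translation": [0,0,0],"yaw": 0,"gripper": 1},
  ],
)

```text
time_s: 4.35
tcp_pos: [0.501, -0.0478, 0.1102]
ee_rot: [[0.0, -0.003, 1.0], [0.001, 1.0, 0.003], [-1.0, 0.001, 0.0]]
ft_force: [0.2, -0.4, 1.4]
opening: -0.0003
```

Call:
jog_arm(
  rows=[
    {"translation": [0,0,-0.005],"yaw": 0,"gripper": 1},
    {"translation": [0,0,0],"yaw": 0,"gripper": 1},
  ],
)

```text
time_s: 4.6
tcp_pos: [0.5009, -0.048, 0.1081]
ee_rot: [[0.0, -0.002, 1.0], [0.001, 1.0, 0.002], [-1.0, 0.001, 0.0]]
ft_force: [-0.3, 0.3, 0.8]
opening: -0.0002
```

Call:
jog_arm(
  rows=[
    {"translation": [0,0,-0.005],"yaw": 0,"gripper": 1},
    {"translation": [0,0,-0.005],"yaw": 0,"gripper": 1},
    {"translation": [0,0,0],"yaw": 0,"gripper": 1},
  ],
)

```text
time_s: 4.97
tcp_pos: [0.5013, -0.0486, 0.104]
ee_rot: [[0.001, -0.001, 1.0], [0.0, 1.0, 0.001], [-1.0, 0.0, 0.001]]
ft_force: [-0.3, 0.7, 1.7]
opening: -0.0006
```

Run:
```python
from rig import manip, vision
import cv2, numpy as np
a=vision.read_camera("wrist")
cv2.imwrite("pics/w2.png",a[:,:,::-1])
```

```text
(no output)
```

View pics/w2.png

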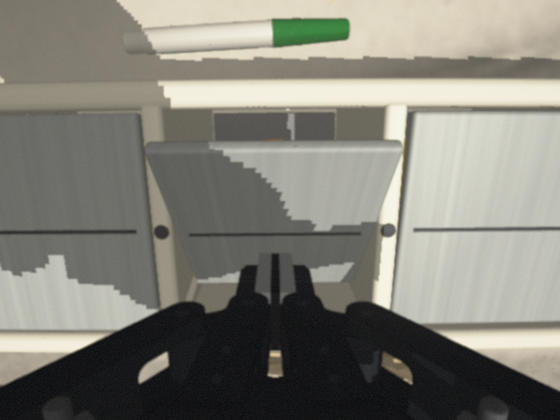

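The picture shows lid 3 (centre about (275, 235)) tipped: its front edge is raised at row 145 and the bay below is empty. Lids 2 and 4 are flat. I'll push on.

Call:
jog_arm(
  rows=[
    {"translation": [0,0,-0.01],"yaw": 0,"gripper": 1},
    {"translation": [0,0,-0.01],"yaw": 0,"gripper": 1},
    {"translation": [0,0,-0.005],"yaw": 0,"gripper": 1},
    {"translation": [0,0,0],"yaw": 0,"gripper": 1},
  ],
)

```text
time_s: 5.52
tcp_pos: [0.501, -0.0489, 0.0938]
ee_rot: [[0.0, -0.001, 1.0], [-0.0, 1.0, 0.001], [-1.0, -0.0, 0.0]]
ft_force: [2.8, 0.3, -0.0]
opening: -0.0
```

Call:
jog_arm(
  rows=[
    {"translation": [0,0,-0.005],"yaw": 0,"gripper": 1},
    {"translation": [0,0,-0.005],"yaw": 0,"gripper": 1},
    {"translation": [0,0,0],"yaw": 0,"gripper": 1},
  ],
)

```text
time_s: 5.9
tcp_pos: [0.5017, -0.0487, 0.0903]
ee_rot: [[0.002, -0.001, 1.0], [0.0, 1.0, 0.001], [-1.0, 0.0, 0.002]]
ft_force: [3.1, 0.3, 2.1]
opening: 0.0
```

Run:
```python
from rig import manip, vision
import cv2, numpy as np
a=vision.read_camera("wrist")
cv2.imwrite("pics/w3.png",a[:,:,::-1])
```

```text
(no output)
```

View pics/w3.png

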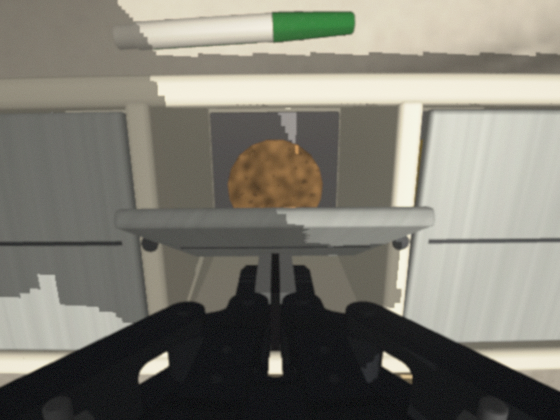

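Lid 3 now stands steep, with its raised edge at row 215. The coaster shows in the empty bay at (275, 185). A little more will reach the stop.

Call:
jog_arm(
  rows=[
    {"translation": [0,0,-0.005],"yaw": 0,"gripper": 1},
    {"translation": [0,0,-0.005],"yaw": 0,"gripper": 1},
    {"translation": [0,0,0],"yaw": 0,"gripper": 1},
  ],
)

```text
time_s: 6.32
tcp_pos: [0.5033, -0.0486, 0.0869]
ee_rot: [[0.005, -0.001, 1.0], [0.0, 1.0, 0.001], [-1.0, 0.0, 0.005]]
ft_force: [4.2, -0.4, 5.9]
opening: 0.0001
```

The lid is at its stop: the force rises and the tip gets pushed back. I'll withdraw slightly backwards and up.

Call:
jog_arm(
  rows=[
    {"translation": [0.008,0,0.01],"yaw": 0,"gripper": 1},
    {"translation": [0,0,0.05],"yaw": 0,"gripper": 1},
    {"translation": [0,0,0.1],"yaw": 0,"gripper": 1},
    {"translation": [0.1,0,0.1],"yaw": 0,"gripper": 1},
    {"translation": [0.1,0,0.1],"yaw": 0,"gripper": 1},
    {"translation": [0,0,0],"yaw": 0,"gripper": 1},
    {"translation": [0,0,0],"yaw": 0,"gripper": 1},
  ],
)

```text
time_s: 7.2
tcp_pos: [0.5812, -0.049, 0.2285]
ee_rot: [[-0.006, -0.001, 1.0], [-0.0, 1.0, 0.001], [-1.0, -0.0, -0.006]]
ft_force: [0.2, 0.5, -0.6]
opening: 0.0001
```

Run:
```python
from rig import manip, vision, spotter
import cv2, numpy as np
a=vision.read_camera("wrist")
b=vision.read_camera("scene")
cv2.imwrite("pics/w4.png",np.hstack([cv2.resize(a,(400,300)),cv2.resize(b[150:300,200:400],(400,300),interpolation=cv2.INTER_CUBIC)])[:,:,::-1])
for l in ["cup_front_b","price_card_0","marker_a"]:
    print(l,[np.round(d["position"],3).tolist() for d in spotter.tip_of(l,"scene")[:1]])
o=manip.get_obs();print(o["tcp_pos"],o["ft_force"])
```

```text
cup_front_b [[0.474, -0.245, -0.001]]
price_card_0 [[0.48, 0.244, 0.001]]
marker_a [[0.386, -0.074, 0.0]]
[ 0.58221083 -0.04888566  0.22876554] [ 0.64467136  0.1530654  -0.83667448]
```

View pics/w4.png

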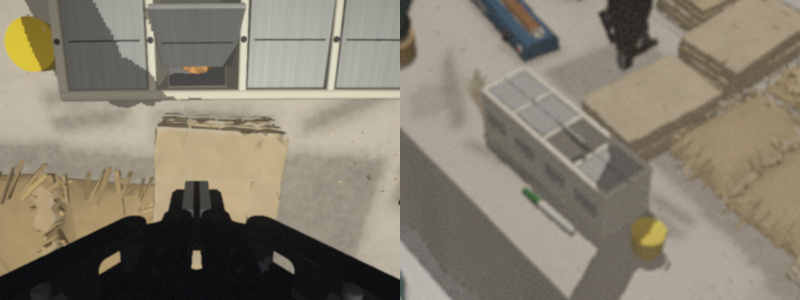

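From behind, lid 3 stands tipped and the other three lie flat. I'll check the angle by projection.

Run:
```python
from rig import manip, vision
import numpy as np
c=vision.get_calibration("wrist");o=manip.get_obs()
T=np.eye(4);T[:3,:3]=o["ee_rot"];T[:3,3]=o["tcp_pos"]
W=np.linalg.inv(T@np.array(c["tool_from_camera"]))
def px(p):
    q=W@np.r_[p,1];u=np.array([q[0],-q[1]])/-q[2];u*=1+c["k1"]*(u@u)
    return (np.array([c["fx"],c["fy"]])*u+[c["cx"],c["cy"]])*300/420
for x0 in(.474,.477,.480):
  print(x0,"pivot",px([x0,-.049,.115]).round(1))
  for t in(0,.7,.85,1.,1.1): print(t,[px([x0-.044*np.cos(t),-.049+s*.038,.115+.044*np.sin(t)]).round(1).tolist() for s in(-1,1)])
```

```text
0.474 pivot [196.9  33.2]
0 [[153.8, -20.2], [240.1, -20.0]]
0.7 [[148.6, -18.9], [245.5, -18.7]]
0.85 [[147.8, -14.5], [246.3, -14.3]]
1.0 [[147.1, -8.6], [247.0, -8.4]]
1.1 [[146.8, -4.0], [247.3, -3.8]]
0.477 pivot [196.9  36.7]
0 [[154.0, -16.4], [240.0, -16.2]]
0.7 [[148.7, -14.6], [245.3, -14.5]]
0.85 [[147.9, -10.2], [246.1, -10.0]]
1.0 [[147.2, -4.3], [246.8, -4.1]]
1.1 [[146.9, 0.3], [247.1, 0.5]]
0.48 pivot [196.9  40.1]
0 [[154.1, -12.6], [239.9, -12.5]]
0.7 [[148.9, -10.4], [245.1, -10.3]]
0.85 [[148.1, -5.9], [246.0, -5.7]]
1.0 [[147.4, 0.0], [246.6, 0.2]]
1.1 [[147.1, 4.6], [246.9, 4.8]]
```

The raised edge is about 36–37 rows above the pivot, where 1.1 rad predicts about 36 and 0.85 rad about 46. So the lid stands at about 1.1 rad.

```bash
python3 -c "
from rig import manip
print(manip.finish_job())"
```

```text
the job is handed in; nothing more can be done
None
```

Lid 3 (third from the left) covers the empty bay. I pushed it wide open, to about 1.1 rad with its back half down, and handed the job in at about 8 s of the 48 s allowed.

- **Finding it:** Lid 2 pushed back with 21 N after about 2 mm, so it is blocked. Lid 3 gave way at 1–2 N, and the coaster showed in its bay. I did not press lids 1 and 4.
- **Lid angle:** I judged it from one wrist picture taken after withdrawing. That picture also put the keeper about 4 mm farther back (x ≈ 0.481) than the network's 0.477; the angle uses the picture's value.
- **Other lids:** Lids 1, 2 and 4 looked flat in the last pictures.
- **Things around the keeper:** The cup, price card and marker were within about 4 mm of where they started, which is the network's own error. I did not measure the tape roll or curd wheel; the arm went nowhere near them.
- **Forces:** The highest reading I saw was 21 N, against the 45 N limit. The arm was clear of everything at hand-in.

No check failed. The hand-in reports no verdict.

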